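Refit the spice carousel's handle and bring the salt to the front

ROBOT

A 6-joint arm with a two-finger parallel gripper is mounted at the origin on a cart in front of the work surface, level with it; the furniture and walls round the work are solid. World frame = base frame: x ahead of the robot, y to its left, z up, the work surface at z = 0. Lengths are in m, angles in rad, forces in N, time in s.
With the tool pointing down it reaches from about 0.425 to 0.95 m from the base axis. Payload 3.5 kg.
Tool frame: the origin (TCP) lies midway between the tips of the shut fingers; the grasp point (between the pads) lies 19 mm behind it; z points along the fingers, y is the line along which they close (so a half turn about z gives the same grasp; the last joint's range is limited). The gripper opens to 85 mm and grips with 20 to 120 N. Pads are 22 mm wide; open, the fingers measure 114 mm over their backs; the gripper's body (76 mm by 85 mm) begins 54 mm behind the grasp point. The pads swing forward as they close: fully open they stand 13 mm farther back than shut.
Start: joints at [-1.432, 0.286, 1.577, -0, 1.279, -0.15], TCP at [0.192, -0.647, 0.231] pointing down, gripper open.
Joint ranges: [-2.77, 2.77], [-0.9, 2.22], [0.21, 2.48], [-1.53, 4.67], [0.24, 2.81], [-2.84, 2.84]. Speed limits (rad/s): [2.79, 2.79, 3.14, 3.14, 3.14, 3.14].

INTERFACE

Orientations are given as a unit quaternion [x, y, z, w].
In Python, from plant import * gives the robot as it stands.
- The arm moves only by the tool move_arm, never from a script. Its argument "moves" is a list of rows, each a list of 3 entries, a list of its own where there are three numbers: the opening, from 0 (shut) to 1 (fully open), then the shift along the tool's x, y, z in m, then the turn, a rotation vector about the tool's x, y, z in rad. A call has exactly 10 rows; each row shifts and turns the commanded pose from where the row before left it, along the tool's axes as they then stand; what a row does not reach is not made up. A row lasts 1/12 s, in which the tool goes at most 41.7 mm and 7.16 degrees, less where a joint would pass 70% of its speed; a pose out of reach is approached as far as the arm can. A call is refused whole if a number of a shift passes 0.0417 or a number of a turn 0.125, either way. A call with a gripper value outside its range is refused whole. The fingers move at their own pace and stop on an object; "grip_force" is the grip in N (left out, the last holds). Time passes only in rows, so rows that do not move let the fingers close, or fill a call up. It gives the time, the measured TCP pose, the force, the opening and the grip force at its end, in the units of the state.
- get_state(): the state, without advancing time (a new reading comes with each control period).
- read_camera(name): name is "side" or "top"; returns the picture (480x640x3 uint8, red, green, blue); there is no depth.
- camera_params(name): a dict with "fx", "fy", "cx", "cy" (pixels), "rvec" (rotation vector, rad) and "tvec" (3), from world to camera coordinates, as OpenCV has them. Camera axes: x right, y down, z forward; pixel columns grow to the right and rows downward; lengths in m; the calibration is good to about 2 mm. A picture is of the moment at which its call begins. camera_params takes no time and is no camera call.
- sign_off(): hands the job in; it is judged then, once.
The state is a dict: "time": time; "qpos": joint angles; "dq": joint speeds; "joint_efforts": joint torques, N m; "eef_pos": TCP position; "tcp_rot": TCP orientation; "contact_force": force on the tool from outside, world axes, zero at the start; "wrist_torque": the same for the moment, N m; "opening": opening from 0.0 (shut) to 1.0 (fully open); "finger_force": force on a finger pad.
Only numpy, scipy, OpenCV 4.12 (cv2) and the standard library are available. Lean on these libraries where they do the work, as an engineer would, in place of code of your own. Each camera call takes 0.05 s, during which the arm holds its last target. There are 200 camera calls.

TASK

The handle of the spice carousel has been pulled out and stands on the worktop: plug its square foot fully home into the square hole on top of the carousel's hub. Then turn the carousel by that handle until the salt shaker stands at the middle of the front side of the square base (the side towards you), without touching the jars or the things standing about, and finish while still gripping the handle, seated in its hole, holding the turntable still so that someone can take the salt.

Things in the scene. Friction and masses are not known exactly. Their poses are not given: they have to be found in the camera images.
- carousel: the carousel's fixed square base of darker wood, 240 x 240 mm, 22 mm high, on the worktop, turned up to 0.45 rad either way. Origin: centre of its underside, on the turntable's axis; z up; its front side is the one at -x (nearest the robot), so the salt belongs 82 mm from the origin along -x
- turntable: round wooden turntable on the base, 230 mm diameter, top 42 mm above the worktop; z up, origin on its axis 14 mm below its top. Turns both ways over 6 rad with a little friction (0.05 N m), stays where left. Carries the hub and four jars loose in steel wire rings (about 3 mm play), centres 82 mm from the axis, on the diagonals between its x and y axes
- socket (a point): centre of the mouth of the square hole in the top of the turntable's square wooden hub (hub 56 x 56 mm, top 132 mm above the worktop). The hole is 38 x 38 mm with a 4 mm chamfer at the mouth and 30 mm deep; sides parallel to this frame's x and y, z up; turns with the turntable
- handle: loose wooden handle standing upright, 94 mm high, 0.1 to 0.2 kg. From below: square plug 36 x 36 x 26 mm high; square collar 48 x 48 x 8 mm that rests on the hub's top when the plug is home; round stem, 20 mm; flat upright grip 64 (x) x 16 (y) x 34 mm high. Origin: centre of the plug's foot; x along the grip, z up; plug sides parallel to x and y. Fits in any of four quarter turns
- handle_grip (a point): centre of the handle's flat grip, 77 mm above its foot, axes as the handle's
- salt_shaker: salt shaker of clear glass with a narrower domed metal cap, 44 mm diameter, 90 mm high, the shortest of the four jars and the only one with a domed top; stands in one of the two rings of the turntable nearer the front. Origin: centre of its underside, 42 mm above the worktop
- spice_1: round spice jar with a flat-topped wide screw cap, 45 mm diameter, 106 mm high (top 148 mm above the worktop), in the other of the two nearer rings. Origin: centre of its underside
- spice_2: spice jar like spice_1, in one of the two far rings
- spice_3: spice jar like spice_1, in the other far ring
- apple: apple, 70 mm, 65 mm high, bystander at the back. Origin: underside
- mug_teal: mug, 82 mm diameter, 117 mm over its handle, 90 mm high, bystander. Origin: underside

How it is judged:
By the outcome, as a careful person would: the job done as asked, in the order asked, and still so for the second after the job is handed in, while the arm keeps its last pose, push and grip.
It also fails if it takes over 45 s, if anything falls off the work surface, if the arm or the gripper's body presses on something with over 40 N, if the wrist force passes 120 N, or if a joint passes its speed limit or range.

## Working session

There is one attempt and no reset: what is moved stays moved. The work goes in short steps, Python scripts to look and compute and a tool call to move; the robot and the scene stay as the last step left them, time stands still between calls to the robot, and variables do not carry over. Pictures are saved under pics/ and viewed, at most 10 in all, crops included, and the job is handed in when it is done.

Besides the shell and the picture viewer there is one more tool, called by a JSON object that holds its "method" and its "body". move_arm: Moves the arm, as the interface text tells. Its arguments: {"type":"object","properties":{"moves":{"type":"array"},"grip_force":{"type":"number"}},"required":["moves"]}

```bash
ls; mkdir -p pics; python3 - <<'E'
from plant import *
import cv2
for n in("top","side"):
    cv2.imwrite(f"pics/{n}0.png",read_camera(n)[:,:,::-1]); p=camera_params(n); print(p)
print(get_state())
E
```

```text
pics
{'fx': 565.7801292326192, 'fy': 565.7801292326192, 'cx': 327.53292304393574, 'cy': 248.39838675625046, 'rvec': array([ 2.19586417, -2.15943642,  0.07958316]), 'tvec': array([-0.04582533,  0.56763495,  1.14982316])}
{'fx': 592.2661045801026, 'fy': 592.2661045801026, 'cx': 323.62055574053716, 'cy': 240.7568466678704, 'rvec': array([ 0.02801123,  2.94384293, -1.05617232]), 'tvec': array([0.54500721, 0.07654753, 1.11430028])}
{'time': 0.1, 'qpos': array([-1.43198882e+00,  2.87135030e-01,  1.57805573e+00,  1.21621741e-05,
        1.27859475e+00, -1.49988229e-01]), 'dq': array([ 0.00178784, -0.00200844, -0.00396582,  0.00138672,  0.00047917,
       -0.00040751]), 'joint_efforts': array([ 4.48259652e-04, -4.07297158e+01, -2.93700349e+01, -1.49346347e-04,
        3.40595667e-03,  1.50040040e-05]), 'eef_pos': array([ 0.19219313, -0.64643138,  0.23003325]), 'tcp_rot': array([ 9.89592389e-01,  1.43894761e-01,  1.19507031e-05, -1.09637785e-03]), 'contact_force': array([-0.54217486, -0.23324777,  0.07102418]), 'wrist_torque': array([ 0.00061581, -0.02229752,  0.01279749]), 'finger_force': 0.0, 'opening': 0.9958742802483131}
```

View pics/top0.png

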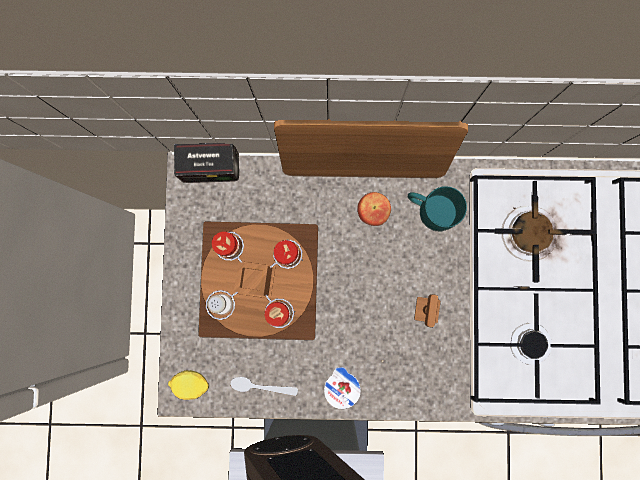

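View pics/side0.png

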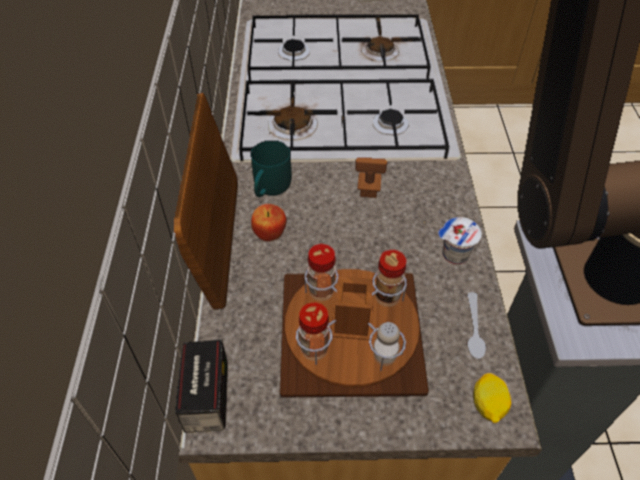

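The top view shows the salt at (220,305), red caps at (227,243), (288,253) and (278,314), the hub near (257,279), and the handle at (428,310). The side view shows the handle at (370,175) and the hub at (354,300). Next I'll zoom in on the handle and the hub.

```bash
cat > h.py <<'E'
import numpy as np, cv2
from plant import *
def cam(n):
    p=camera_params(n); K=np.array([[p['fx'],0,p['cx']],[0,p['fy'],p['cy']],[0,0,1]])
    return K,cv2.Rodrigues(p['rvec'])[0],np.array(p['tvec'])
def onz(n,uv,z):
    K,R,t=cam(n); uv=np.atleast_2d(np.array(uv,float))
    d=(R.T@np.linalg.inv(K)@np.c_[uv,np.ones(len(uv))].T).T; o=-R.T@t
    return o+d*((z-o[2])/d[:,2])[:,None]
def proj(n,P):
    K,R,t=cam(n); q=(K@(R@np.atleast_2d(P).T+t[:,None])).T; return q[:,:2]/q[:,2:]
E
python3 - <<'E'
import cv2,numpy as np
t=cv2.imread("pics/top0.png");s=cv2.imread("pics/side0.png")
r=lambda im,x,y,w,h,W,H:cv2.resize(im[y:y+h,x:x+w],(W,H),interpolation=cv2.INTER_CUBIC)
a=np.hstack([r(t,195,215,130,130,520,520),np.vstack([r(t,405,285,46,46,260,260),r(s,345,148,50,50,260,260)])])
cv2.imwrite("pics/z1.png",a)
b=r(s,270,235,160,160,560,560)
cv2.imwrite("pics/z2.png",b)
E
```

```text
(no output)
```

View pics/z1.png

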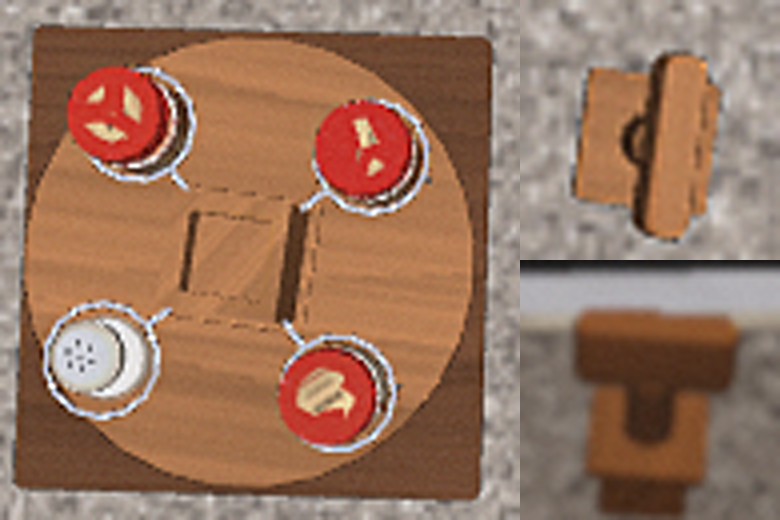

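View pics/z2.png

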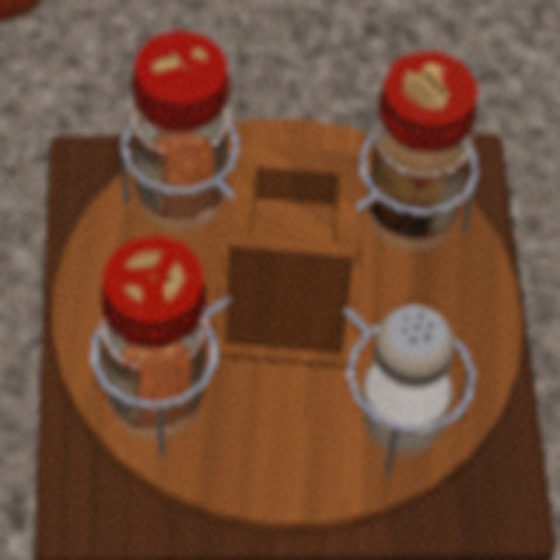

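```bash
python3 - <<'E'
from h import *
t=cv2.imread("pics/top0.png");s=cv2.imread("pics/side0.png")
np.set_printoptions(precision=4,suppress=True)
yaw=lambda v:np.degrees(np.arctan2(v[1],v[0]))
# base corners top view
B=np.array([[204.2,221.8],[318,225],[314.5,339.8],[198.5,336.8]])
P=onz("top",B,.022);c=P.mean(0);print("base top",c,[ (np.linalg.norm(P[i]-P[i-1]),yaw(P[i]-P[i-1])) for i in range(4)])
Bs=np.array([[270+50/3.5,235+137/3.5],[270+502/3.5,235+137/3.5]])
Q=onz("side",Bs,.022);print("base side back->front edge",Q,Q.mean(0),yaw(Q[1]-Q[0]),np.linalg.norm(Q[1]-Q[0]), "top's",P)
# red caps
for n,im in(("top",t),("side",s)):
    h=cv2.cvtColor(im,cv2.COLOR_BGR2HSV)
    m=(((h[...,0]<6)|(h[...,0]>172))&(h[...,1]>170)&(h[...,2]>80)).astype(np.uint8)*255
    m=cv2.morphologyEx(m,cv2.MORPH_CLOSE,np.ones((9,9)))
    for k in cv2.findContours(m,0,2)[0]:
        if cv2.contourArea(k)>200:
            (u,v),r=cv2.minEnclosingCircle(k); p=onz(n,(u,v),.148)[0]; print(n,u,v,r,p,yaw(p-c),np.linalg.norm((p-c)[:2]))
# hub edges top (z=.132): top edge, bottom edge, right edge
z=lambda x,y:(195+x/4,215+y/4)
H=onz("top",[z(187,187),z(320,200),z(167,312),z(303,330),z(192,210),z(290,205),z(185,292),z(278,322)],.132)
print("hub",H,[yaw(H[i]-H[j]) for i,j in((0,1),(2,3),(0,2),(1,3))])
# handle
w=lambda x,y:(405+(x-520)/5.652,285+y/5.652)
G=onz("top",[w(655,56),w(708,60),w(690,238),w(637,230)],.094);print("grip top",G.mean(0),yaw(G[0]-G[3]),yaw(G[1]-G[2]))
C=onz("top",[w(588,68),w(718,85),w(700,215),w(578,200)],.034);print("collar",C.mean(0),yaw(C[0]-C[3]),yaw(C[0]-C[1]))
ws=lambda x,y:(345+(x-520)/5.2,148+(y-260)/5.2)
G2=onz("side",[ws(577,313),ws(737,318),ws(735,360),ws(577,345)],.094);print("grip side",G2,yaw(G2[1]-G2[0]))
C2=onz("side",[ws(587,478),ws(706,483)],.034);print("collar near edge side",C2,yaw(C2[1]-C2[0]))
E
```

```text
base top [0.4998 0.1045 0.022 ] [(np.float64(0.23750101562566048), np.float64(-0.8576592037147138)), (np.float64(0.2372097589859287), np.float64(-90.6895852644171)), (np.float64(0.23658205572933802), np.float64(179.31306221758823)), (np.float64(0.23791915643899664), np.float64(89.53147352369182))]
base side back->front edge [[ 0.6176 -0.011   0.022 ]
 [ 0.3791 -0.0071  0.022 ]] [ 0.4984 -0.009   0.022 ] 179.06047260508032 0.23854172901277793 top's [[ 0.6197  0.2215  0.022 ]
 [ 0.6168 -0.0157  0.022 ]
 [ 0.3803 -0.0128  0.022 ]
 [ 0.3822  0.2251  0.022 ]]
top 276.3571472167969 313.5857238769531 12.182610511779785 [0.4369 0.0546 0.148 ] -141.52613720931086 0.08030236660478038
top 285.3571472167969 251.76785278320312 12.237449645996094 [0.5508 0.0407 0.148 ] -51.376693000191445 0.0817475608911787
top 224.0 243.5 12.816105842590332 [0.5643 0.1547 0.148 ] 37.888856024598574 0.08173011812567181
side 313.4117736816406 317.70587158203125 15.666372299194336 [0.565  0.1629 0.148 ] 41.84854302447756 0.08753863990573216
side 392.08905029296875 263.4383544921875 14.009679794311523 [0.4375 0.0631 
[... 269 characters left out ...]
7
hub [[0.5318 0.1234 0.132 ]
 [0.5268 0.0608 0.132 ]
 [0.4732 0.131  0.132 ]
 [0.466  0.0673 0.132 ]
 [0.5211 0.1207 0.132 ]
 [0.5242 0.0748 0.132 ]
 [0.4827 0.1229 0.132 ]
 [0.4695 0.079  0.132 ]] [np.float64(85.37496659767201), np.float64(83.4744382731054), np.float64(-7.440406862645488), np.float64(-6.06044811557243)]
grip top [ 0.4454 -0.24    0.094 ] -5.753367521070914 -5.695985689467516
collar [ 0.445  -0.2412  0.034 ] -4.087524499708522 83.53169830116765
grip side [[ 0.4757 -0.2437  0.094 ]
 [ 0.4142 -0.2401  0.094 ]
 [ 0.417  -0.2168  0.094 ]
 [ 0.4767 -0.2259  0.094 ]] 176.58119711721992
collar near edge side [[ 0.4705 -0.2137  0.034 ]
 [ 0.4237 -0.2103  0.034 ]] 175.80055935112438
```

Top-camera measurements: 
- The axis is at about (0.500, 0.106), with base yaw −0.75° and turntable yaw −6.6°.
- The salt is at 128.4°, so the turn needed is about +51°.
- The handle is at about (0.445, −0.238), yaw −5°.

I'll start the approach.

{"method": "move_arm", "body": {"moves": [[1,[0,0,0],[0,0,0.094]],[1,[0,0,0],[0,0,0.094]],[1,[0,0,0],[0,0,0.094]],[1,[0,0,0],[0,0,0.094]],[1,[0.018,-0.0358,0],[0,0,0]],[1,[0.018,-0.0358,0],[0,0,0]],[1,[0.018,-0.0358,0],[0,0,0]],[1,[0.018,-0.0358,0],[0,0,0]],[1,[0.018,-0.0358,0],[0,0,0]],[1,[0.018,-0.0358,0],[0,0,0]]], "grip_force": 70}}

```text
time: 0.93
eef_pos: [0.319, -0.4404, 0.2307]
tcp_rot: [0.999, -0.044, -0.0, -0.0]
contact_force: [1.0, -0.9, 0.2]
opening: 1.002
finger_force: 0.0
```

{"method": "move_arm", "body": {"moves": [[1,[0.018,-0.0358,0],[0,0,0]],[1,[0.018,-0.0358,0],[0,0,0]],[1,[0.018,-0.0358,0],[0,0,0]],[1,[0.018,-0.0358,0],[0,0,0]],[1,[0.018,-0.0358,0],[0,0,0]],[1,[0.016,-0.032,0.01],[0,0,0]],[1,[0,0,0.02],[0,0,0]],[1,[0,0,0.02],[0,0,0]],[1,[0,0,0.0],[0,0,0]],[1,[0,0,0],[0,0,0]]]}}

```text
time: 1.77
eef_pos: [0.4417, -0.2406, 0.18]
tcp_rot: [0.999, -0.043, -0.001, -0.001]
contact_force: [0.2, -0.6, 0.3]
opening: 1.002
finger_force: 0.0
```

```bash
cat >> h.py <<'E'
from scipy.spatial.transform import Rotation as Ro
np.set_printoptions(precision=4,suppress=True)
def go(x,y,z,yawdeg):
    s=get_state();R=Ro.from_quat(s['tcp_rot']);M=R.as_matrix()
    yw=np.degrees(np.arctan2(M[1,0],M[0,0]))
    print("t",round(s['time'],2),"tcp",s['eef_pos'],"yaw",round(yw,2),"tilt z",M[:,2],"F",s['contact_force'],"T",s['wrist_torque'],"open",s['opening'],"q",s['qpos'])
    Md=Ro.from_euler('z',yawdeg,degrees=True).as_matrix()@np.diag([1,-1,-1])
    print("turn(tool)",(R.inv()*Ro.from_matrix(Md)).as_rotvec(),"shift if now",M.T@(np.array([x,y,z])-s['eef_pos']),"after turn",Md.T@(np.array([x,y,z])-s['eef_pos']))
E
python3 - <<'E'
from h import *
go(.445,-.2385,.06,-5)
a=read_camera("top")[:,:,::-1];b=read_camera("side")[:,:,::-1]
r=lambda im,x,y,w,h:cv2.resize(im[y:y+h,x:x+w],(w*5,h*5),interpolation=cv2.INTER_CUBIC)
cv2.imwrite("pics/t1.png",np.hstack([r(a,390,260,80,110),r(b,320,100,80,110)]))
E
```

```text
t 1.77 tcp [ 0.4417 -0.2406  0.18  ] yaw -4.98 tilt z [-0.0028  0.0024 -1.    ] F [ 0.2365 -0.5742  0.3238] T [-0.0103 -0.0013  0.0063] open 1.0023357734122424 q [-0.7007 -0.0451  2.0385 -0.      1.1519  0.9569]
turn(tool) [-0.0021  0.003   0.0004] shift if now [ 0.0034 -0.0021  0.12  ] after turn [ 0.0031 -0.0024  0.12  ]
```

View pics/t1.png

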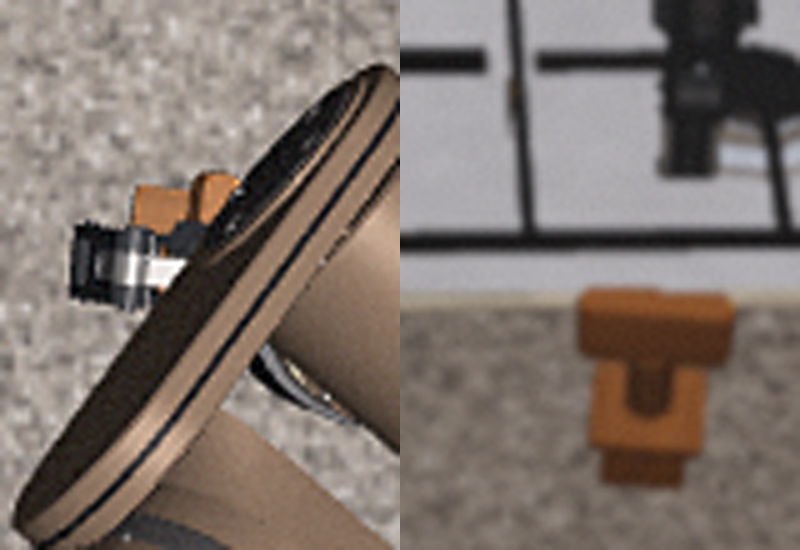

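The side crop shows the near finger around crop x=690, which is image column ~378, tip row ~135. The grip is centred near column 371. I'll check that against the projection.

```bash
python3 - <<'E'
from h import *
s=get_state();p=s['eef_pos']
print(proj("side",[p+[0,.05,.013],p+[0,.04,.013]]))
print(onz("side",[[378,135],[320+(577+737-800)/10,100+300/5]],.0)) 
print(onz("side",[[378,135]],p[2]+.013), onz("side",[[320+(580-400)/5,100+290/5],[320+(733-400)/5,100+297/5]],.094))
E
```

```text
[[378.3571 135.9778]
 [377.9183 132.3738]]
[[ 0.4096 -0.424   0.    ]
 [ 0.4312 -0.3395  0.    ]]
[[ 0.4432 -0.1949  0.1953]] [[ 0.4756 -0.2443  0.094 ]
 [ 0.4145 -0.2394  0.094 ]]
```

{"method": "move_arm", "body": {"moves": [[1,[0.0025,-0.003,0.01],[-0.002,0.003,0.009]],[1,[0,0,0.025],[0,0,0]],[1,[0,0,0.025],[0,0,0]],[1,[0,0,0.025],[0,0,0]],[1,[0,0,0.02],[0,0,0]],[1,[0,0,0.014],[0,0,0]],[1,[0,0,0],[0,0,0]],[0.3,[0,0,0],[0,0,0]],[0.3,[0,0,0],[0,0,0]],[0.3,[0,0,0],[0,0,0]]], "grip_force": 70}}

```text
time: 2.7
eef_pos: [0.4467, -0.2399, 0.0641]
tcp_rot: [0.999, -0.048, 0.003, 0.002]
contact_force: [0.4, 1.0, 0.8]
opening: 0.606
finger_force: 0.0
```

{"method": "move_arm", "body": {"moves": [[0,[0,0,0],[0,0,0]],[0,[0,0,0],[0,0,0]],[0,[0,0,0],[0,0,0]],[0,[0,0,0],[0,0,0]],[0,[0,0,0],[0,0,0]],[0,[0,0,0],[0,0,0]],[0,[0,0,0],[0,0,0]],[0,[0,0,0],[0,0,0]],[0,[0,0,0],[0,0,0]],[0,[0,0,0],[0,0,0]]]}}

```text
time: 3.53
eef_pos: [0.4463, -0.2396, 0.0634]
tcp_rot: [0.999, -0.048, 0.002, 0.002]
contact_force: [-0.8, -0.7, 5.4]
opening: 0.175
finger_force: 88.0
```

```bash
python3 - <<'E'
from h import *
go(.445,-.2385,.235,-6.6)
b=read_camera("side")[:,:,::-1]
cv2.imwrite("pics/t2.png",cv2.resize(b[110:240,300:440],None,fx=4,fy=4,interpolation=cv2.INTER_CUBIC))
E
```

```text
t 3.53 tcp [ 0.4463 -0.2396  0.0634] yaw -5.51 tilt z [ 0.0042 -0.0037 -1.    ] F [-0.8072 -0.7437  5.3585] T [-0.0539  0.1065 -0.0413] open 0.1751481609657041 q [-0.6932  0.125   2.1054 -0.0002  0.9055  0.9738]
turn(tool) [ 0.0032 -0.0046  0.0191] shift if now [-0.0006 -0.0004 -0.1716] after turn [-0.0014 -0.001  -0.1716]
```

View pics/t2.png

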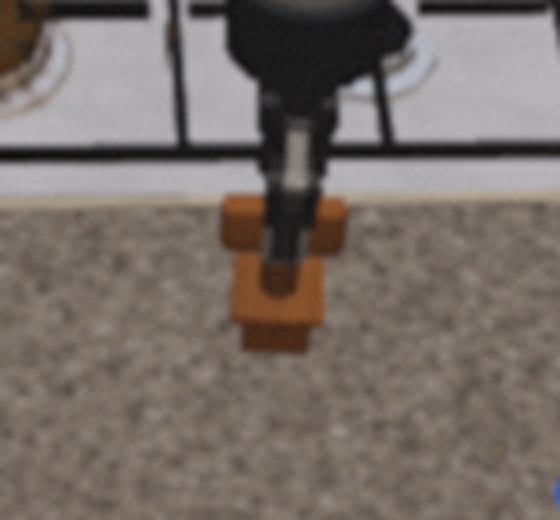

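The handle is gripped and centred: grip centre at crop column 284, finger at 285. Now I lift and carry it.

{"method": "move_arm", "body": {"moves": [[0,[0,0,-0.02],[0,0,0]],[0,[0,0,-0.038],[0,0,0]],[0,[0,0,-0.038],[0,0,0]],[0,[0,0,-0.038],[0,0,0]],[0,[0,0,-0.038],[0,0,0.019]],[0,[0.0017,-0.0387,0],[0,0,0]],[0,[0.0017,-0.0387,0],[0,0,0]],[0,[0.0017,-0.0387,0],[0,0,0]],[0,[0.0017,-0.0387,0],[0,0,0]],[0,[0.0017,-0.0387,0],[0,0,0]]]}}

```text
time: 4.42
eef_pos: [0.4749, -0.0453, 0.2329]
tcp_rot: [0.998, -0.058, 0.001, 0.001]
contact_force: [-0.1, 0.2, -1.8]
opening: 0.176
finger_force: 87.0
```

{"method": "move_arm", "body": {"moves": [[0,[0.0017,-0.0387,0],[0,0,0]],[0,[0.0017,-0.0387,0],[0,0,0]],[0,[0.0017,-0.0387,0],[0,0,0]],[0,[0.0017,-0.038,0],[0,0,0]],[0,[0,0,0],[0,0,0]],[0,[0,0,0],[0,0,0]],[0,[0,0,0],[0,0,0]],[0,[0,0,0],[0,0,0]],[0,[0,0,0],[0,0,0]],[0,[0,0,0],[0,0,0]]]}}

```text
time: 5.25
eef_pos: [0.5002, 0.1038, 0.2336]
tcp_rot: [0.998, -0.059, 0.001, 0.001]
contact_force: [-0.1, -0.6, -1.5]
opening: 0.177
finger_force: 87.4
```

```bash
python3 - <<'E'
from h import *
go(.501,.1045,.21,-6.6)
b=read_camera("side")[:,:,::-1];a=read_camera("top")[:,:,::-1]
cv2.imwrite("pics/t3.png",np.hstack([cv2.resize(b[190:340,280:430],(600,600),interpolation=cv2.INTER_CUBIC),np.pad(cv2.resize(a[220:345,200:320],(200,208)),((0,392),(0,0),(0,0)))]))
E
```

```text
t 5.25 tcp [0.5002 0.1038 0.2336] yaw -6.72 tilt z [ 0.0026 -0.0023 -1.    ] F [-0.147  -0.6359 -1.4917] T [ 0.0286  0.0143 -0.0119] open 0.17670648697502445 q [ 0.007  -0.0835  1.9728 -0.0025  1.2497  1.6959]
turn(tool) [ 0.002  -0.0029 -0.0022] shift if now [ 0.0006 -0.0008  0.0236] after turn [ 0.0007 -0.0008  0.0236]
```

View pics/t3.png

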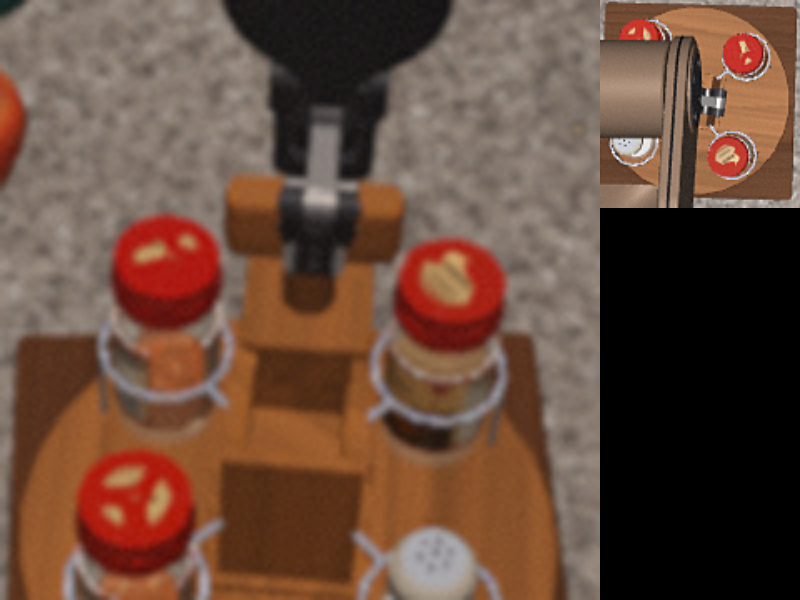

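The side crop shows the plug above the hub, its near foot edge running from (253,408) to (348,415). The salt and the jars are clear of it. I'll compare the plug and the hub in this view.

```bash
python3 - <<'E'
from h import *
s=get_state()
f=onz("side",[[280+253/4,190+408/4],[280+348/4,190+415/4]],s['eef_pos'][2]-.0634)
hb=onz("side",[[270+230/3.5,235+247/3.5],[270+353/3.5,235+254/3.5]],.132)
ho=onz("side",[[270+255/3.5,235+166/3.5],[270+337/3.5,235+172/3.5]],.128)
for n,k in(("plug near foot",f),("hub near top edge",hb),("hole far",ho)): print(n,k,k.mean(0),np.linalg.norm(k[1]-k[0]),np.degrees(np.arctan2(*(k[0]-k[1])[1::-1])))
E
```

```text
plug near foot [[0.5197 0.1326 0.1703]
 [0.4843 0.1363 0.1703]] [0.502  0.1344 0.1703] 0.035635902761197776 -6.059990332134456
hub near top edge [[0.5301 0.1315 0.132 ]
 [0.4759 0.1361 0.132 ]] [0.503  0.1338 0.132 ] 0.054472924786464566 -4.8439782450917335
hole far [[0.517  0.0849 0.128 ]
 [0.4795 0.0889 0.128 ]] [0.4982 0.0869 0.128 ] 0.03765057239886349 -6.078347149690198
```

```bash
python3 - <<'E'
from h import *
s=get_state();z=s['eef_pos'][2]
u=lambda x,y:[280+x/4,190+y/4]
yv=np.array([.117,.993,0])
f=onz("side",[u(243,342),u(372,350)],z-.0634+.026+.002); print("collar",f,f.mean(0)-24*.001*yv)
g=onz("side",[u(229,178),u(400,188)],z-.0634+.094); print("grip far top edge",g,g.mean(0)+.008*yv)
h=onz("side",[u(224,462),u(366,470)],.132); print("hub near", h,h.mean(0)-.028*yv)
# turntable disc in side/top: fit of ellipse rim via base-brown contrast
im=cv2.imread("pics/top0.png");
pts=np.array([[25,250],[473,250],[60,140],[150,60],[250,38],[350,65],[440,140],[460,330],[400,425],[330,468],[255,487],[180,478]])/4+[195,215]
P=onz("top",pts,.042)[:,:2]; A=np.c_[2*P,np.ones(len(P))]; c=np.linalg.lstsq(A,(P**2).sum(1),rcond=None)[0]; print("disc",c[:2],np.sqrt(c[2]+c[:2]@c[:2]), np.linalg.norm(P-c[:2],axis=1))
E
```

```text
collar [[0.5239 0.1223 0.1983]
 [0.4766 0.1267 0.1983]] [0.4974 0.1007 0.1983]
grip far top edge [[0.5299 0.0988 0.2643]
 [0.4697 0.1043 0.2643]] [0.5007 0.1095 0.2643]
hub near [[0.5297 0.1313 0.132 ]
 [0.4749 0.136  0.132 ]] [0.499  0.1058 0.132 ]
disc [0.4999 0.1058] 0.11378091162005351 [0.1133 0.1145 0.1142 0.1143 0.1136 0.1121 0.1151 0.1135 0.1137 0.1128
 0.1141 0.1143]
```

{"method": "move_arm", "body": {"moves": [[0,[0.0004,-0.001,0],[0.002,-0.003,-0.002]],[0,[0,0,0.01],[0,0,0]],[0,[0,0,0.01],[0,0,0]],[0,[0,0,0.008],[0,0,0]],[0,[0,0,0.004],[0,0,0]],[0,[0,0,0.003],[0,0,0]],[0,[0,0,0.002],[0,0,0]],[0,[0,0,0.002],[0,0,0]],[0,[0,0,0.001],[0,0,0]],[0,[0,0,0],[0,0,0]]]}}

```text
time: 6.18
eef_pos: [0.5009, 0.1058, 0.1938]
tcp_rot: [0.998, -0.057, 0.0, 0.0]
contact_force: [-0.0, -0.7, -1.2]
opening: 0.175
finger_force: 87.4
```

```bash
python3 - <<'E'
from h import *
go(.5005,.105,.1694,-6.6)
E
```

```text
t 6.18 tcp [0.5009 0.1058 0.1938] yaw -6.48 tilt z [ 0.0003 -0.0003 -1.    ] F [-0.0399 -0.7018 -1.2413] T [-0.1762  0.0201 -0.0258] open 0.17466985047852557 q [ 0.01   -0.0415  2.0084 -0.0003  1.1744  1.694 ]
turn(tool) [ 0.0002 -0.0004  0.0021] shift if now [-0.0003  0.0009  0.0244] after turn [-0.0003  0.0009  0.0244]
```

{"method": "move_arm", "body": {"moves": [[0,[0,0,0.0015],[0,0,0]],[0,[0,0,0.0015],[0,0,0]],[0,[0,0,0.0015],[0,0,0]],[0,[0,0,0.0015],[0,0,0]],[0,[0,0,0.001],[0,0,0]],[0,[0,0,0.001],[0,0,0]],[0,[0,0,0],[0,0,0]],[0,[0,0,0],[0,0,0]],[0,[0,0,0],[0,0,0]],[0,[0,0,0],[0,0,0]]]}}

```text
time: 7.02
eef_pos: [0.5008, 0.1058, 0.1855]
tcp_rot: [0.998, -0.057, 0.0, 0.0]
contact_force: [0.8, -1.9, -1.9]
opening: 0.178
finger_force: 87.2
```

```bash
python3 - <<'E'
from h import *
go(.5005,.105,.1694,-6.6)
E
```

```text
t 7.02 tcp [0.5008 0.1058 0.1855] yaw -6.49 tilt z [ 0.0001 -0.0001 -1.    ] F [ 0.7782 -1.8808 -1.8991] T [-0.3608 -0.2055 -0.0102] open 0.17806449965351412 q [ 0.0099 -0.0327  2.0158 -0.0001  1.1585  1.694 ]
turn(tool) [ 0.0001 -0.0001  0.002 ] shift if now [-0.0002  0.0009  0.0161] after turn [-0.0002  0.0009  0.0161]
```

The plug has passed the chamfer with low force. I'll ease it sideways a little and push it home.

{"method": "move_arm", "body": {"moves": [[0,[0,0.0006,0.002],[0,0,0]],[0,[0,0,0.002],[0,0,0]],[0,[0,0,0.002],[0,0,0]],[0,[0,0,0.002],[0,0,0]],[0,[0,0,0.002],[0,0,0]],[0,[0,0,0.002],[0,0,0]],[0,[0,0,0.001],[0,0,0]],[0,[0,0,0.001],[0,0,0]],[0,[0,0,0],[0,0,0]],[0,[0,0,0],[0,0,0]]]}}

```text
time: 7.85
eef_pos: [0.5007, 0.1053, 0.1716]
tcp_rot: [0.998, -0.057, 0.0, -0.0]
contact_force: [0.5, -0.2, -2.9]
opening: 0.172
finger_force: 87.3
```

```bash
python3 - <<'E'
from h import *
go(.5005,.105,.1694,-6.6)
E
```

```text
t 7.85 tcp [0.5007 0.1053 0.1716] yaw -6.49 tilt z [ 0.0001  0.0001 -1.    ] F [ 0.4758 -0.2477 -2.936 ] T [-0.0176 -0.2129  0.0043] open 0.1716386554048557 q [ 0.0088 -0.0173  2.0278  0.0001  1.131   1.6928]
turn(tool) [-0.0001 -0.0001  0.002 ] shift if now [-0.0002  0.0003  0.0022] after turn [-0.0002  0.0003  0.0022]
```

{"method": "move_arm", "body": {"moves": [[0,[0,0.0,0.001],[0,0,0]],[0,[0,0,0.001],[0,0,0]],[0,[0,0,0.0005],[0,0,0]],[0,[0,0,0.0005],[0,0,0]],[0,[0,0,0],[0,0,0]],[0,[0,0,0],[0,0,0]],[0,[0,0,0],[0,0,0]],[0,[0,0,0],[0,0,0]],[0,[0,0,0],[0,0,0]],[0,[0,0,0],[0,0,0]]]}}

```text
time: 8.68
eef_pos: [0.5008, 0.1054, 0.1696]
tcp_rot: [0.998, -0.057, 0.0, -0.0]
contact_force: [-1.9, 0.9, 5.0]
opening: 0.175
finger_force: 88.5
```

```bash
python3 - <<'E'
from h import *
go(.5005,.105,.1694,-6.6)
E
```

```text
t 8.68 tcp [0.5008 0.1054 0.1696] yaw -6.48 tilt z [ 0.0003  0.     -1.    ] F [-1.8843  0.9335  4.9657] T [-0.0766  0.4911 -0.0478] open 0.17501340038244517 q [ 0.009  -0.0148  2.0292  0.      1.1269  1.6928]
turn(tool) [-0.0001 -0.0003  0.0021] shift if now [-0.0003  0.0004  0.0002] after turn [-0.0003  0.0004  0.0002]
```

The collar is seated: TCP z came to 0.1696 with upward force rising to 5 N. Now I turn it counter-clockwise, leaving the last part until after a look.

{"method": "move_arm", "body": {"moves": [[0,[0,0,0],[0,0,-0.02]],[0,[0,0,0],[0,0,-0.04]],[0,[0,0,0],[0,0,-0.05]],[0,[0,0,0],[0,0,-0.05]],[0,[0,0,0],[0,0,-0.05]],[0,[0,0,0],[0,0,-0.04]],[0,[0,0,0],[0,0,-0.03]],[0,[0,0,0],[0,0,-0.02]],[0,[0,0,0],[0,0,0]],[0,[0,0,0],[0,0,0]]]}}

```text
time: 9.52
eef_pos: [0.501, 0.1052, 0.1696]
tcp_rot: [0.996, 0.093, 0.0, 0.0]
contact_force: [-1.8, -0.4, 4.9]
opening: 0.176
finger_force: 88.2
```

```bash
python3 - <<'E'
from h import *
go(.5005,.105,.1694,44.3)
E
```

```text
t 9.52 tcp [0.501  0.1052 0.1696] yaw 10.72 tilt z [ 0.0008 -0.0003 -1.    ] F [-1.8456 -0.3868  4.9221] T [-0.1026  0.3136 -0.0193] open 0.17615603961470785 q [ 0.0088 -0.0147  2.0292 -0.0003  1.1264  1.3927]
turn(tool) [ 0.0006 -0.0005 -0.5862] shift if now [-0.0005  0.0001  0.0002] after turn [-0.0005 -0.0002  0.0002]
```

{"method": "move_arm", "body": {"moves": [[0,[0,0,0],[0,0,-0.03]],[0,[0,0,0],[0,0,-0.05]],[0,[0,0,0],[0,0,-0.06]],[0,[0,0,0],[0,0,-0.06]],[0,[0,0,0],[0,0,-0.06]],[0,[0,0,0],[0,0,-0.06]],[0,[0,0,0],[0,0,-0.06]],[0,[0,0,0],[0,0,-0.06]],[0,[0,0,0],[0,0,-0.04]],[0,[0,0,0],[0,0,-0.02]]]}}

```text
time: 10.35
eef_pos: [0.5013, 0.1048, 0.1696]
tcp_rot: [0.941, 0.337, 0.001, 0.001]
contact_force: [-2.5, -2.3, 4.7]
opening: 0.179
finger_force: 88.3
```

{"method": "move_arm", "body": {"moves": [[0,[0,0,0],[0,0,0]],[0,[0,0,0],[0,0,0]],[0,[0,0,0],[0,0,0]],[0,[0,0,0],[0,0,0]],[0,[0,0,0],[0,0,0]],[0,[0,0,0],[0,0,0]],[0,[0,0,0],[0,0,0]],[0,[0,0,0],[0,0,0]],[0,[0,0,0],[0,0,0]],[0,[0,0,0],[0,0,0]]]}}

```text
time: 11.18
eef_pos: [0.5013, 0.105, 0.1696]
tcp_rot: [0.942, 0.337, 0.001, 0.001]
contact_force: [-1.6, -2.1, 5.7]
opening: 0.18
finger_force: 88.3
```

```bash
python3 - <<'E'
from h import *
go(.5005,.105,.1694,44.3)
b=read_camera("side")[:,:,::-1];a=read_camera("top")[:,:,::-1]
cv2.imwrite("pics/sd.png",b);cv2.imwrite("pics/tp.png",a)
cv2.imwrite("pics/t4.png",np.hstack([cv2.resize(b[230:410,260:440],(500,500),interpolation=cv2.INTER_CUBIC),np.pad(cv2.resize(a[220:345,195:320],(300,300),interpolation=cv2.INTER_CUBIC),((0,200),(0,0),(0,0)))]))
E
```

```text
t 11.18 tcp [0.5013 0.105  0.1696] yaw 39.34 tilt z [ 0.0017 -0.0008 -1.    ] F [-1.5727 -2.1191  5.6846] T [-0.3588  0.1466 -0.0495] open 0.18041559293293652 q [ 0.0085 -0.0145  2.0291 -0.0009  1.1254  0.8931]
turn(tool) [ 0.0018 -0.0007 -0.0866] shift if now [-0.0006 -0.0005  0.0002] after turn [-0.0006 -0.0006  0.0002]
```

View pics/t4.png

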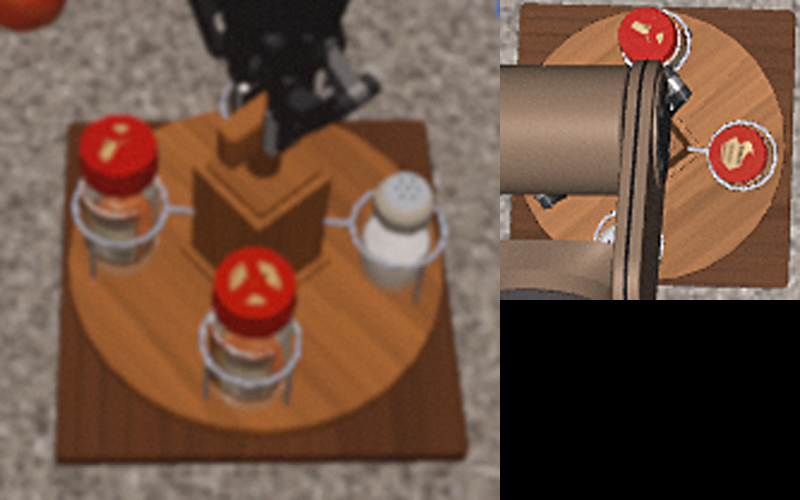

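The side crop shows the salt on the front (robot) side, its ring centre near (397,230), with the opposite ring near (120,208). The collar sits flush on the hub. I'll work out the remaining angle.

```bash
python3 - <<'E'
from h import *
k=180/500
u=lambda x,y:[260+x*k,230+y*k]
ang=lambda v:np.degrees(np.arctan2(v[1],v[0]))
for h in(.07,.08,.09,.1):
    a,b,c=onz("side",[u(120.5,207),u(397.5,230.5),u(250,343)],h)
    print("rings",h,np.linalg.norm(a-b),(a+b)/2,"salt dir",ang(b-a),"near ring dir",ang(c-(a+b)/2))
e=onz("side",[u(68,122),u(425,122),u(57,458),u(467,453)],.022)
print("base",e,ang(e[1]-e[0]),ang(e[3]-e[2]),e.mean(0))
im={"top":cv2.imread("pics/tp.png"),"side":cv2.imread("pics/sd.png")}
for n in im:
    h=cv2.cvtColor(im[n],cv2.COLOR_BGR2HSV)
    m=(((h[...,0]<6)|(h[...,0]>172))&(h[...,1]>170)&(h[...,2]>80)).astype(np.uint8)*255
    m=cv2.morphologyEx(m,cv2.MORPH_CLOSE,np.ones((9,9)))
    for q in cv2.findContours(m,0,2)[0]:
        if cv2.contourArea(q)>200:
            (x,y),r=cv2.minEnclosingCircle(q); p=onz(n,(x,y),.148)[0]; print(n,round(x,1),round(y,1),round(r,1),p,ang(p-np.array([.4998,.1045,0])))
# spoke directions (side): hub line
E
```

```text
rings 0.07 0.16677166322382078 [0.4987 0.0976 0.07  ] salt dir 173.27357514336333 near ring dir 83.718166778002
rings 0.08 0.1647741878098476 [0.4995 0.1041 0.08  ] salt dir 173.2735751433633 near ring dir 83.71816677800199
rings 0.09 0.1627767123958743 [0.5003 0.1106 0.09  ] salt dir 173.2735751433633 near ring dir 83.71816677800196
rings 0.1 0.1607792369819011 [0.5011 0.117  0.1   ] salt dir 173.2735751433633 near ring dir 83.71816677800193
base [[ 0.6173 -0.0115  0.022 ]
 [ 0.3799 -0.0076  0.022 ]
 [ 0.6187  0.2266  0.022 ]
 [ 0.3834  0.2279  0.022 ]] 179.06070495192932 179.69824195410794 [0.4998 0.1088 0.022 ]
top 294.0 283.9 12.0 [0.4918 0.0234 0.148 ] -95.60969194300951
top 256.2 234.4 12.4 [0.5823 0.0955 0.148 ] -6.241762412914968
side 351.5 334.8 16.2 [0.5095 0.1933 0.148 ] 83.7331374666761
side 302.0 285.2 15.1 [0.5821 0.1033 0.148 ] -0.8352179734579849
side 269.0 223.0 17.1 [ 0.6383 -0.0264  0.148 ] -43.3758028243511
```

{"method": "move_arm", "body": {"moves": [[0,[0,0,0],[0,0,-0.02]],[0,[0,0,0],[0,0,-0.03]],[0,[0,0,0],[0,0,-0.026]],[0,[0,0,0],[0,0,-0.02]],[0,[0,0,0],[0,0,0]],[0,[0,0,0],[0,0,0]],[0,[0,0,0],[0,0,0]],[0,[0,0,0],[0,0,0]],[0,[0,0,0],[0,0,0]],[0,[0,0,0],[0,0,0]]]}}

```text
time: 12.12
eef_pos: [0.5015, 0.105, 0.1696]
tcp_rot: [0.924, 0.381, 0.001, 0.001]
contact_force: [-1.1, -1.8, 5.3]
opening: 0.176
finger_force: 88.2
```

```bash
python3 - <<'E'
from h import *
go(.5005,.105,.1694,44.8)
b=read_camera("side")[:,:,::-1];a=read_camera("top")[:,:,::-1]
ang=lambda v:np.degrees(np.arctan2(v[1],v[0]))
for n,i in(("top",a),("side",b)):
    h=cv2.cvtColor(np.ascontiguousarray(i),cv2.COLOR_BGR2HSV)
    m=(((h[...,0]<6)|(h[...,0]>172))&(h[...,1]>170)&(h[...,2]>80)).astype(np.uint8)*255
    m=cv2.morphologyEx(m,cv2.MORPH_CLOSE,np.ones((9,9)))
    for q in cv2.findContours(m,0,2)[0]:
        if cv2.contourArea(q)>200:
            (x,y),r=cv2.minEnclosingCircle(q); p=onz(n,(x,y),.148)[0]; print(n,round(x,1),round(y,1),p,ang(p-np.array([.4998,.1045,0])))
cv2.imwrite("pics/t5.png",cv2.resize(b[230:410,260:440],(600,600),interpolation=cv2.INTER_CUBIC))
E
```

```text
t 12.12 tcp [0.5015 0.105  0.1696] yaw 44.84 tilt z [ 0.0022 -0.0008 -1.    ] F [-1.0851 -1.809   5.3294] T [-0.3429  0.1391 -0.0117] open 0.17602118769750183 q [ 0.0085 -0.0145  2.029  -0.0009  1.1249  0.7971]
turn(tool) [ 0.0021 -0.001   0.0007] shift if now [-0.0007 -0.0007  0.0002] after turn [-0.0007 -0.0007  0.0002]
top 294.4 280.0 [0.499  0.0228 0.148 ] -90.58937952596966
top 252.3 234.4 [0.5821 0.1027 0.148 ] -1.2797281516260801
side 355.8 334.9 [0.5033 0.1934 0.148 ] 87.77473932333326
side 301.7 289.0 [0.5826 0.1105 0.148 ] 4.151179773554856
side 269.0 223.0 [ 0.6383 -0.0264  0.148 ] -43.3758028243511
```

View pics/t5.png

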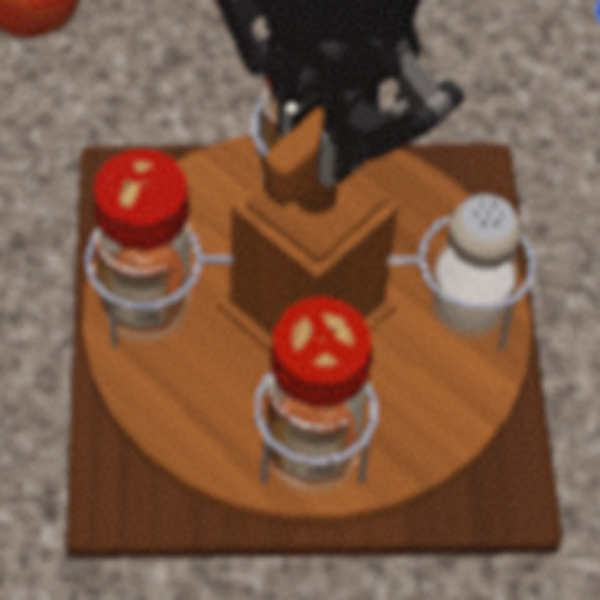

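The salt's ring lies along the base's front direction: about 179.1° measured, 179.25° wanted. The collar is flush on the hub and the grip is holding, so I'm handing in.

```bash
python3 -c "
from plant import *
print(sign_off())"
```

```text
the job is handed in; nothing more can be done
None
```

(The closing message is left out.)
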